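# Tip a used culture dish into the pedal waste bin

## Task

Set the used Petri dish (the one with the red dot) down in the yellow-edged tray of the waste bin and let go of it. Then press the bin's pedal right down, firmly onto its stop but without forcing it, and keep it there until the dish has slid off the tipped-up tray into the bin. Finally ease the pedal all the way back up under control, so that the tray closes without falling shut, and leave the other things on the bench where they are.

Things in the scene. Friction and masses are not known exactly. Their poses are not given: they have to be found in the camera images.
- used_dish_mid (a point): Closed round plastic Petri dish, 60 mm across and 16 mm high, 45 g, amber filling, a red dot on its lid, lying flat on the bench. This point is its centre, half-way up (8 mm above its underside). This is the dish to throw away.
- bin: Bench-top waste bin, fixed; origin on the bench under its centre, x to its back, y to its left seen from the front, z up. Steel bucket 190 mm deep (x), 175 mm wide (y), rim 186 mm above the bench. The front half of its mouth is closed by a steel tray with yellow edges, which is its lid; the rear half lies under a clear hood. Pedal at the front (-x), linked to the tray by a push rod on the left side.
- tray_mid (a point): Centre of the tray's floor, on its upper face (189 mm above the bench when shut); moves with the tray. Inside, the tray is 152 mm wide (bin y) and about 95 mm deep (bin x), with edges 23 mm high at front and sides; the rear is open to the flap under the hood.
- pedal_top (a point): Middle of the upper face of the black pedal pad (64 mm wide, 44 mm deep, red front edge), about 61 mm above the bench when up. It lies 117 mm ahead (bin -x) of the pedal's hinge, 80 mm ahead of the bin's front wall; clear above. Moves with the pedal: pushed down it swings on an arc, mostly straight down, about 3 mm outwards.
- pedal (a joint): Pedal angle, rad: 0 = up, grows as it is pressed down (0.1 rad is about 12 mm at the pad). Until it meets its stop it carries the tray's weight and a weak return spring, about 3 to 8 N at the pad, most of it at the start.
- lid (a joint): Tray angle, rad: 0 = shut and level, grows as its front edge rises; 4.3 times the pedal's angle, so 0.75 to 1.35 rad on the stop. The dish slides off at about 0.5 to 0.7 rad and drops behind the tray into the bucket. Let go, the tray falls shut in a fraction of a second; lowered at 0.8 rad/s or less it closes gently.
- bin_well (a point): Centre of the bucket's inner floor, 51 mm above the bench.
- kept_dish_mid (a point): Petri dish of the same size with green filling and no dot: to be left alone. Its centre, half-way up.
- slide_box_mid (a point): Blue slide box 100 x 82 x 36 mm, to be left alone. Its centre, half-way up.
- reagent_mid (a point): Brown bottle 58 mm across and 105 mm high, to be left alone. Point on its axis 50 mm above the bench.
- hood_front (a point): Middle of the hood's front upper edge, 248 mm above the bench and 10 mm behind the bin's centre; the hood runs from here to the bin's back, as wide as the bin. Under it hangs a light clear flap, 46 mm high, which a thing sliding off the tray pushes open. The tray is hinged along its rear edge, 62 mm below this point.
- stop (a point): Rubber-tipped stop screw on the foot plate under the pedal arm. Its setting cannot be seen and differs from bin to bin: the pedal meets it when the pad has gone down by between about 21 and 37 mm, and the force then climbs steeply, about 11 N per mm. 10 to 15 N at the pad is firmly down; more than 20 N strains the linkage; feel for it slowly. This point is on the foot plate, 10 mm above the bench.
Mind the look-alikes: they are no part of the job. What is shaped like the part that bears used_dish_mid but blue or purple is not meant.

How it is judged:
On the way, in this order (a step that is already met when the one before it is completed fails the run):
1. the used dish lies flat in the shut tray, let go (horizontal distance between used_dish_mid and tray_mid below 0.06 m and z of used_dish_mid in the frame of tray_mid between 0.004 and 0.012 m and value of joint lid below 0.06 rad and contact force between the fingers and used_dish below 0.05 N), for 0.2 s.
2. the pedal is held down on its stop (pressed with more than 8 N) with the tray up, and the dish has gone into the bucket (value of joint lid above 0.72 rad and contact force between the fingers and pedal above 8 N and z of used_dish_mid in the frame of bin_well below 0.075 m and horizontal distance between used_dish_mid and bin_well below 0.09 m), for 0.2 s.
3. the tray is shut again (value of joint lid below 0.06 rad), for 0.2 s.
At the end, for the whole second after the job is handed in: The used dish rests in the bucket (its centre less than 75 mm above the bucket floor, within its walls), the tray is shut (below 0.06 rad) and the pedal up (below 0.02 rad), and the kept dish, slide box and bottle are within 20 mm of where they were (z of used_dish_mid in the frame of bin_well between 0 and 0.075 m and horizontal distance between used_dish_mid and bin_well below 0.09 m and linear speed of used_dish below 0.05 m/s and value of joint lid below 0.06 rad and value of joint pedal below 0.02 rad and distance of each of kept_dish_mid, slide_box_mid, reagent_mid from where it was at the start of the episode below 0.02 m); the robot touches nothing.
It fails at once if the pedal is pressed with more than 20 N (contact force between any of the fingers, the arm and pedal above 20 N).
It fails at once if the tray falls: it closes faster than 1.6 rad/s while more than 0.15 rad open (velocity of joint lid below -1.6 rad/s and value of joint lid above 0.15 rad).
It fails at once if the used dish is dropped or thrown (loose and faster than 0.6 m/s) while the tray is shut (linear speed of used_dish above 0.6 m/s and contact force between the fingers and used_dish below 0.05 N and value of joint lid below 0.1 rad).
It fails at once if the kept dish, the slide box or the bottle is shifted by more than 20 mm (distance of any of kept_dish_mid, slide_box_mid, reagent_mid from where it was at the start of the episode above 0.02 m).
It also fails if it takes over 56 s, if anything falls off the work surface, if the arm or the gripper's body presses on something with over 40 N, if the wrist force passes 120 N, or if a joint passes its speed limit or range.

## Robot

A 6-joint arm with a two-finger parallel gripper is mounted at the origin on the work surface. World frame = base frame: x ahead of the robot, y to its left, z up, the work surface at z = 0. Lengths are in m, angles in rad, forces in N, time in s.
With the tool pointing down it reaches from about 0.275 to 0.825 m from the base axis. Payload 5.2 kg.
Tool frame: the origin (TCP) lies between the finger pads; the fingertips stand 17 mm ahead of it and the grasp point (between the pads) lies 2 mm behind it; z points along the fingers, y is the line along which they close (so a half turn about z gives the same grasp; the last joint's range is limited). The gripper opens to 93 mm and grips with 3 to 60 N. Pads are 15 mm wide; open, the fingers measure 128 mm over their backs; the gripper's body (75 mm by 188 mm) begins 65 mm behind the grasp point.
Start: joints at [-1.456, 0.259, 1.535, -0, 1.348, -0.203], TCP at [0.172, -0.522, 0.215] pointing down, gripper open.
Joint ranges: [-3.14, 3.14], [-0.91, 2.08], [0.19, 2.58], [-1.22, 4.36], [0.22, 2.71], [-3.12, 3.12]. Speed limits (rad/s): [2.57, 2.57, 3.14, 3.14, 3.14, 3.14].

## Interface

Orientations are given as a unit quaternion [w, x, y, z].
In Python, from rig import * gives the robot as it stands. The module is installed in compiled form; this text tells all that it offers.
- The arm moves only by the tool jog_arm, never from a script. Its argument "series" is a list of rows, each an object of numbers: "x", "y", "z": the shift along the tool's x, y, z in cm; "yaw": the turn about the tool's z in rad; "fingers": the finger opening in cm, from 0 to 9.3. In form: [{"x": .., "y": .., "z": .., "yaw": .., "fingers": ..}, ...]. A call has exactly 10 rows; each row shifts and turns the commanded pose from where the row before left it, along the tool's axes as they then stand; what a row does not reach is not made up. A row lasts 1/10 s, in which the tool goes at most 50 mm and 8.59 degrees, less where a joint would pass 70% of its speed; a pose out of reach is approached as far as the arm can. A call with a gripper value outside its range is refused whole. The fingers move at their own pace and stop on an object; "force" is the grip in N (left out, the last holds). Time passes only in rows, so rows that do not move let the fingers close, or fill a call up. It gives the time, the measured TCP pose, the force, the opening and the grip force at its end, in the units of the state.
- sense(): the state, without advancing time (a new reading comes with each control period).
- grab_frame(name): name is "scene" or "top"; returns a dict with "frame" (400x640x3 uint8, red, green, blue), "vertical_fov" (degrees; the focal length in pixels is half the picture's height over the tangent of half this angle, whatever the lens; pixels are square), "cx", "cy" (the principal point, pixels), "rvec" (rotation vector, rad) and "tvec" (3), from world to camera coordinates, as OpenCV has them. Camera axes: x right, y down, z forward; pixel columns grow to the right and rows downward; lengths in m; the calibration is good to about 2 mm. A picture is of the moment at which its call begins. There is no depth.
- hand_in(): hands the job in; it is judged then, once.
Trained networks look in a picture, given as the dict that the camera call returned (one of the last four; its "shot" number tells which), for a name from the list of things; names that differ only in an ending like _2 or _b are one class to them, and where a whole thing is asked for, a point or a joint stands for the part that bears it (a point fixed in the world has none). Each returns a list of dicts, best first, with "score" (0 to 1); they miss things now and then, are a little off and sometimes report something else, mostly with a low value. They report only what shows in the picture. A call takes as long as a camera call. They do not tell look-alikes from the thing itself.
- silhouettes(target, picture): "pixels" (400x640 bool, what is visible of it) and "uv" ([column, row] in pixels, amid what is visible of it).
The state is a dict: "time_s": time; "joint_pos": joint angles; "joint_velocities": joint speeds; "effort": joint torques, N m; "tcp_pos": TCP position; "eef_rot": TCP orientation; "contact_force": force on the tool from outside, world axes, zero at the start; "moment": the same for the moment, N m; "gripper_width": finger opening in m; "grip_force": force on a finger pad.
Only numpy, scipy, OpenCV 4.12 (cv2) and the standard library are available. Lean on these libraries where they do the work, as an engineer would, in place of code of your own. Each camera call takes 0.05 s, during which the arm holds its last target. There are 200 camera calls.

## Working session

There is one attempt and no reset: what is moved stays moved. The work goes in short steps, Python scripts to look and compute and a tool call to move; the robot and the scene stay as the last step left them, time stands still between calls to the robot, and variables do not carry over. Pictures are saved under pics/ and viewed, at most 10 in all, crops included, and the job is handed in when it is done.

Besides the shell and the picture viewer there is one more tool, called as name([rows], argument=value, ...), one row to a line, values as JSON. jog_arm: Moves the arm, as the interface text tells. Its arguments: {"type":"object","properties":{"series":{"type":"array","items":{"type":"object","properties":{"x":{"type":"number"},"y":{"type":"number"},"z":{"type":"number"},"yaw":{"type":"number"},"fingers":{"type":"number"}}}},"force":{"type":"number"}},"required":["series"]}

```bash
mkdir -p pics; cat > h.py <<'E'
from rig import *
import numpy as np, cv2
def cam(p):
    R=cv2.Rodrigues(np.array(p["rvec"],float))[0]; t=np.array(p["tvec"],float).ravel()
    f=200/np.tan(np.radians(p["vertical_fov"])/2)
    return R,t,f
def ray(p,uv,z):
    R,t,f=cam(p); d=R.T@np.array([(uv[0]-p["cx"])/f,(uv[1]-p["cy"])/f,1]); c=-R.T@t
    return c+d*(z-c[2])/d[2]
def proj(p,X):
    R,t,f=cam(p); q=R@np.array(X)+t
    return np.array([p["cx"]+f*q[0]/q[2],p["cy"]+f*q[1]/q[2]])
def save(p,n,crop=None,s=1):
    im=p["frame"][:,:,::-1]
    if crop: im=im[crop[1]:crop[3],crop[0]:crop[2]]
    cv2.imwrite("pics/"+n,cv2.resize(im,None,fx=s,fy=s,interpolation=cv2.INTER_CUBIC))
E
python3 - <<'E'
from h import *
np.set_printoptions(precision=4,suppress=True)
s=sense(); print(s["tcp_pos"],s["eef_rot"],s["time_s"],s["contact_force"])
for c in ["scene","top"]:
    p=grab_frame(c); save(p,c+"0.png"); print(c,p["vertical_fov"],p["cx"],p["cy"],"campos",-cam(p)[0].T@cam(p)[1])
    for n,z in [("used_dish_mid",.008),("kept_dish_mid",.008),("bin",.0),("tray_mid",.189),("pedal_top",.061),("slide_box_mid",.018),("reagent_mid",.05)]:
        for d in silhouettes(n,p)[:4]:
            print(n,round(d["score"],2),np.array(d["uv"]),int(d["pixels"].sum()),ray(p,d["uv"],z))
E
```

```text
[ 0.1718 -0.5219  0.214 ] [-0.0009  0.9874  0.1582  0.    ] 0.0 [-0.2542 -1.2923  0.0925]
scene 46.37333934240323 311.4519188390955 194.93572738936524 campos [1.2885 0.4714 1.1476]
used_dish_mid 0.8 [327.4 221.5] 271 [0.4796 0.0241 0.008 ]
used_dish_mid 0.7 [401.9 223. ] 278 [0.3559 0.2223 0.008 ]
used_dish_mid 0.69 [368.9 215.2] 262 [0.385  0.1208 0.008 ]
used_dish_mid 0.67 [348.6 252.8] 291 [0.5465 0.1391 0.008 ]
kept_dish_mid 0.74 [375.2 285.9] 353 [0.6034 0.2577 0.008 ]
bin 0.68 [244.  202.9] 7143 [ 0.5575 -0.2469  0.    ]
bin 0.59 [211.7 157.4] 323 [ 0.4513 -0.4773  0.    ]
tray_mid 0.8 [252.5 165.2] 982 [ 0.5485 -0.1996  0.189 ]
pedal_top 0.56 [283.  224.2] 56 [ 0.5987 -0.0598  0.061 ]
slide_box_mid 0.86 [432.9 271.8] 1061 [0.4777 0.3759 0.018 ]
reagent_mid 0.7 [214.6 158.3] 297 [ 0.4857 -0.4248  0.05  ]
top 45.5779482357281 323.7090051417808 201.47558830299968 campos [ 0.2591 -0.023   1.4956]
used_dish_mid 0.82 [238.5 259.6] 320 [0.3628 0.2418 0.008 ]
used_dish_mid 0.8 [275.5 253.7] 283 [0.3879 0.1284 0.008 ]
used_dish_mid 0.75 [252.7 229.3] 299 [0.4601 0.2061 0.008 ]
used_dish_mid 0.75 [272.  205.2] 260 [0.5409 0.1517 0.008 ]
kept_dish_mid 0.79 [240.4 185.4] 271 [0.5994 0.2581 0.008 ]
bin 0.83 [376.6 177.1] 6735 [ 0.6552 -0.1782  0.    ]
tray_mid 0.92 [380.3 181.2] 2083 [ 0.5938 -0.1695  0.189 ]
pedal_top 0.65 [381.4 231.8] 466 [ 0.4686 -0.1927  0.061 ]
slide_box_mid 0.61 [198.5 217.4] 965 [0.4862 0.3779 0.018 ]
slide_box_mid 0.24 [378.8 176.2] 6663 [ 0.6538 -0.1833  0.018 ]
reagent_mid 0.64 [451.5 227.4] 375 [ 0.4966 -0.4084  0.05  ]
```

View pics/scene0.png

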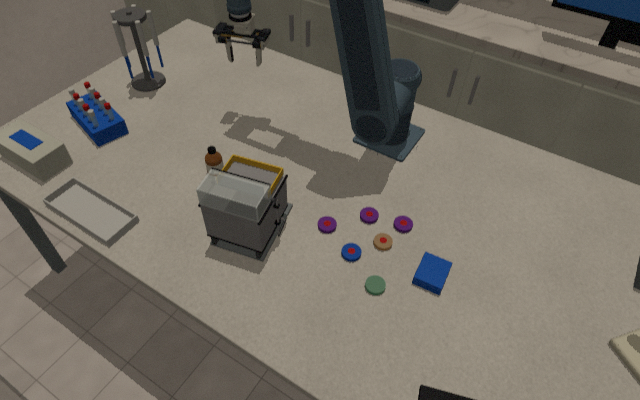

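View pics/top0.png

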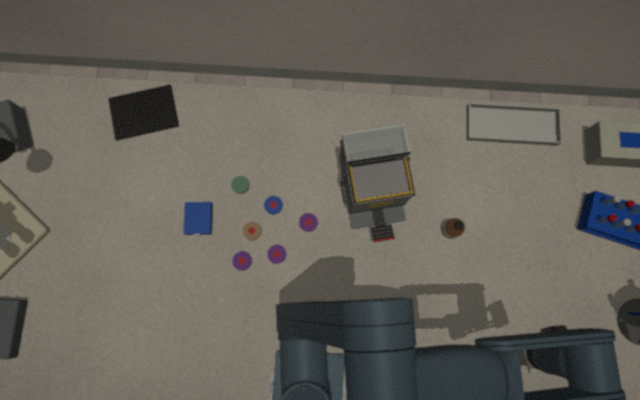

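The scene view has the amber dish at about (383,241) and the purple/blue ones at (327,225), (369,215), (403,224) and (351,252). In the top view amber is at (252,231), with purple/blue at (308,222), (277,254), (242,261) and (274,205). Only the amber one with a red dot fits the description. The bin is at (377,177), with its pedal at (382,232) in the top view.

```bash
python3 - <<'E'
from h import *
np.set_printoptions(precision=4,suppress=True)
P={}
for c in ["scene","top"]:
    p=grab_frame(c);P[c]=p
    hsv=cv2.cvtColor(p["frame"],cv2.COLOR_RGB2HSV)
    # dots / dishes: saturated regions
    x0,y0,x1,y1=(310,200,420,300) if c=="scene" else (220,170,330,275)
    m=np.zeros((400,640),np.uint8); m[y0:y1,x0:x1]=(hsv[y0:y1,x0:x1,1]>85)
    n,l,st,ce=cv2.connectedComponentsWithStats(m)
    for i in range(1,n):
        if st[i,4]>60:
            mm=l==i; print(c,ce[i],st[i,2:],"hue",np.median(hsv[mm,0]),"->",ray(p,ce[i],.010))
    # yellow tray edge
    m=((hsv[...,0]>18)&(hsv[...,0]<32)&(hsv[...,1]>130)).astype(np.uint8)
    x0,y0,x1,y1=(190,140,310,260) if c=="scene" else (335,120,430,260)
    k=np.zeros_like(m);k[y0:y1,x0:x1]=m[y0:y1,x0:x1]
    pts=np.argwhere(k)[:,::-1].astype(np.float32); print("yellow",len(pts),cv2.minAreaRect(pts), cv2.boxPoints(cv2.minAreaRect(pts)))
    m=(((hsv[...,0]<6)|(hsv[...,0]>172))&(hsv[...,1]>110)).astype(np.uint8);k[:]=0;k[y0:y1,x0:x1]=m[y0:y1,x0:x1]
    pts=np.argwhere(k)[:,::-1]; print("red",len(pts),pts.mean(0) if len(pts) else 0)
p=P["top"]
a=p["frame"][115:255,330:430,::-1]; b=p["frame"][160:280,215:315,::-1]
a=cv2.resize(a,None,fx=4,fy=4,interpolation=cv2.INTER_CUBIC); b=cv2.resize(b,None,fx=4,fy=4,interpolation=cv2.INTER_CUBIC)
o=np.zeros((560,800,3),np.uint8);o[:560,:400]=a;o[:480,400:]=b;cv2.imwrite("pics/crop1.png",o)
E
```

```text
scene [368.5556 215.0256] [ 18  17 234] hue 143.0 -> [0.3865 0.1201 0.01  ]
scene [326.4735 224.3837] [ 18  16 245] hue 143.0 -> [0.4924 0.0286 0.01  ]
scene [402.746  223.8849] [ 19  17 252] hue 143.0 -> [0.3593 0.2265 0.01  ]
scene [382.4411 241.5932] [ 20  18 263] hue 16.0 -> [0.4557 0.2047 0.01  ]
scene [350.8924 251.8819] [ 19  19 288] hue 109.0 -> [0.5412 0.1437 0.01  ]
scene [416.62 277.12] [  8  21 100] hue 108.0 -> [0.5142 0.3434 0.01  ]
yellow 474 ((245.6014862060547, 202.32809448242188), (63.81374740600586, 86.98774719238281), 15.478638648986816) [[203.2443 235.7292]
 [226.4595 151.8965]
 [287.9587 168.927 ]
 [264.7435 252.7597]]
red 8 [256.25  195.375]
top [272.9617 204.5574] [ 17  18 235] hue 112.0 -> [0.5427 0.1486 0.01  ]
top [307.9196 221.9286] [ 17  17 224] hue 143.0 -> [0.4936 0.034  0.01  ]
top [251.7182 230.6182] [ 17  17 220] hue 15.0 -> [0.4555 0.2085 0.01  ]
top [276.3261 253.8522] [ 17  17 230] hue 143.0 -> [0.3874 0.1256 0.01  ]
top [241.657  260.4587] [ 18  18 242] hue 142.5 -> [0.3606 0.2314 0.01  ]
yellow 310 ((380.9699401855469, 182.79000854492188), (43.9820442199707, 59.39697265625), 81.8698959350586) [[348.4599 165.22  ]
 [407.2599 156.82  ]
 [413.4799 200.36  ]
 [354.68   208.76  ]]
red 47 [383.5319 238.5106]
```

View pics/crop1.png

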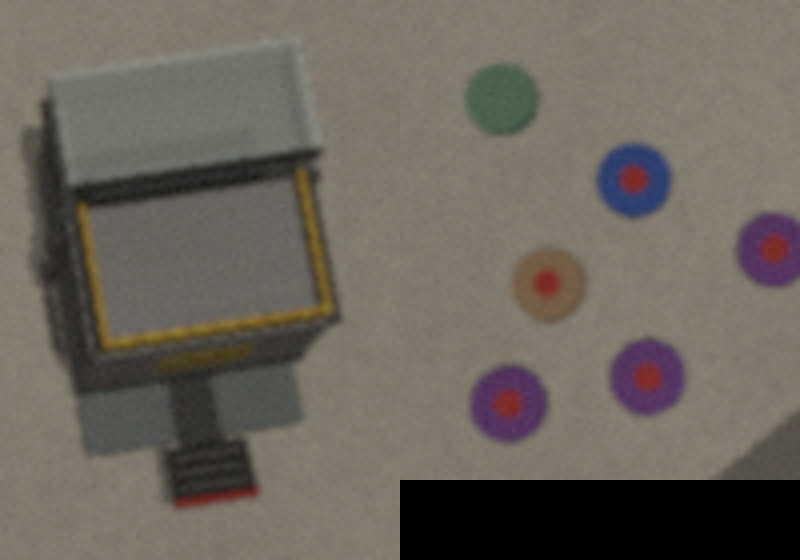

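```bash
python3 - <<'E'
from h import *
np.set_printoptions(precision=4,suppress=True)
p=grab_frame("top")
g=lambda u,v,z: ray(p,(330+u/4,115+v/4),z)[:2]
fl,fr,rl,rr=[g(*a,.212) for a in [(104,348),(331,313),(82,203),(303,170)]]
print("tray corners",fl,fr,rl,rr,"width",np.linalg.norm(fl-fr),"depth",np.linalg.norm(fl-rl))
y=(fl-fr)/np.linalg.norm(fl-fr); print("bin yaw",np.arctan2(-y[0],y[1]))
a,b,c,d=[g(*q,.061) for q in [(175,505),(257,492),(168,447),(245,440)]]
print("pedal",a,b,c,d,np.linalg.norm(a-b),np.linalg.norm(a-c))
fc=(fl+fr)/2; x=np.array([y[1],-y[0]])
tm=fc+x*.05; ped=(a+b+c+d)/4
print("tray_mid~",tm,"pedal",ped,"front mid of red",(a+b)/2, "lateral diff",(ped-tm)@y,"long diff",(ped-tm)@x)
s=sense(); print(s["tcp_pos"],s["time_s"])
h=[g(*q,.248) for q in [(322,150),(70,185)]]; print("hood front",h,np.linalg.norm(h[0]-h[1]))
E
```

```text
tray corners [ 0.525  -0.1022] [ 0.559  -0.2577] [ 0.6274 -0.0821] [ 0.6607 -0.2359] width 0.1591995371856927 depth 0.10433521092151284
bin yaw 0.21542016711225723
pedal [ 0.4384 -0.1706] [ 0.452  -0.2323] [ 0.4823 -0.1636] [ 0.4912 -0.222 ] 0.06314440863787522 0.04451120822857782
tray_mid~ [ 0.5908 -0.1693] pedal [ 0.466  -0.1971] front mid of red [ 0.4452 -0.2014] lateral diff -0.0005381165270199165 long diff -0.12792582636231217
[ 0.1719 -0.5225  0.2148] 0.95
hood front [array([ 0.6644, -0.2425]), array([ 0.6292, -0.0717])] 0.17438290437405854
```

Amber dish confirmed at crop (548,284), at about (0.456, 0.207). The measured tray and pedal sizes match the given ones.

jog_arm([
  {"yaw":0.106,"fingers":9.3},
  {"yaw":0.106},
  {"yaw":0.106},
  {"x":1.67,"y":-4.29},
  {"x":1.67,"y":-4.29},
  {"x":1.67,"y":-4.29},
  {"x":1.67,"y":-4.29},
  {"x":1.67,"y":-4.29},
  {"x":1.67,"y":-4.29},
  {"x":1.67,"y":-4.29},
], force=20)

```text
schema error: expected keys x, y, z, yaw, fingers
```

jog_arm([
  {"x":1.67,"y":-4.29,"z":1},
  {"x":1.67,"y":-4.29,"z":1},
  {"x":1.67,"y":-4.29,"z":1},
  {"x":1.67,"y":-4.29,"z":1},
  {"x":1.67,"y":-4.29,"z":1},
  {"x":1.67,"y":-4.29,"z":1},
  {"x":1.67,"y":-4.29,"z":1},
  {"x":1.67,"y":-4.29,"z":1},
  {"x":1.67,"y":-4.29,"z":1},
  {"x":1.67,"y":-4.29,"z":1},
])

```text
schema error: expected keys x, y, z, yaw, fingers
```

All keys are needed.

jog_arm([
  {"x":0,"y":0,"z":0,"yaw":0.106,"fingers":9.3},
  {"x":0,"y":0,"z":0,"yaw":0.106,"fingers":9.3},
  {"x":0,"y":0,"z":0,"yaw":0.106,"fingers":9.3},
  {"x":1.67,"y":-4.29,"z":0,"yaw":0,"fingers":9.3},
  {"x":1.67,"y":-4.29,"z":0,"yaw":0,"fingers":9.3},
  {"x":1.67,"y":-4.29,"z":0,"yaw":0,"fingers":9.3},
  {"x":1.67,"y":-4.29,"z":0,"yaw":0,"fingers":9.3},
  {"x":1.67,"y":-4.29,"z":0,"yaw":0,"fingers":9.3},
  {"x":1.67,"y":-4.29,"z":0,"yaw":0,"fingers":9.3},
  {"x":1.67,"y":-4.29,"z":0,"yaw":0,"fingers":9.3},
], force=20)

```text
time_s: 1.95
tcp_pos: [0.2891, -0.2206, 0.215]
eef_rot: [0.0, 1.0, -0.001, 0.0]
contact_force: [1.8, 0.3, -0.6]
gripper_width: 0.0932
grip_force: 0.0
```

jog_arm([
  {"x":1.67,"y":-4.27,"z":1,"yaw":0,"fingers":9.3},
  {"x":1.67,"y":-4.27,"z":1,"yaw":0,"fingers":9.3},
  {"x":1.67,"y":-4.27,"z":1,"yaw":0,"fingers":9.3},
  {"x":1.67,"y":-4.27,"z":1,"yaw":0,"fingers":9.3},
  {"x":1.67,"y":-4.27,"z":1,"yaw":0,"fingers":9.3},
  {"x":1.67,"y":-4.27,"z":1,"yaw":0,"fingers":9.3},
  {"x":1.67,"y":-4.27,"z":1,"yaw":0,"fingers":9.3},
  {"x":1.67,"y":-4.27,"z":1,"yaw":0,"fingers":9.3},
  {"x":1.67,"y":-4.27,"z":1,"yaw":0,"fingers":9.3},
  {"x":1.67,"y":-4.27,"z":1,"yaw":0,"fingers":9.3},
])

```text
time_s: 2.95
tcp_pos: [0.4564, 0.2069, 0.1145]
eef_rot: [-0.0, 1.0, 0.0, 0.0]
contact_force: [-0.3, -0.4, 0.4]
gripper_width: 0.0927
grip_force: 0.0
```

```bash
python3 - <<'E'
from h import *
p=grab_frame("scene"); save(p,"near1.png",(300,120,450,300),3); print(sense()["tcp_pos"], proj(p,[.456,.2065,.016]), proj(p,[.456,.2065,.1]))
E
```

```text
[0.45811128 0.21214046 0.11303465] [383.1711092  240.73146871] [386.84099737 223.2455836 ]
```

View pics/near1.png

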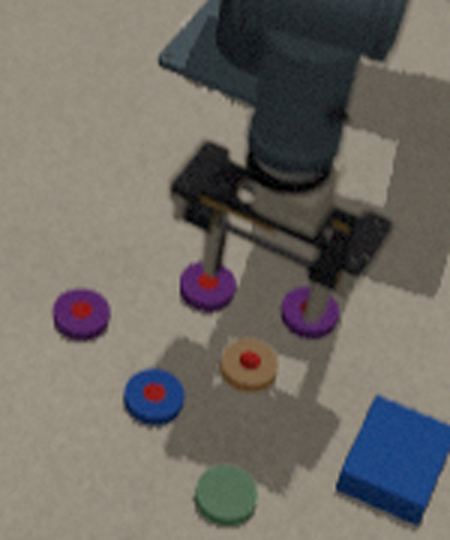

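The gripper straddles the amber dish at crop (250,362), and the jaws clear the neighbouring dishes. I'll correct 5 mm in y and 2 mm in x, descend and close.

jog_arm([
  {"x":-0.2,"y":0.55,"z":1,"yaw":0,"fingers":9.3},
  {"x":0,"y":0,"z":2,"yaw":0,"fingers":9.3},
  {"x":0,"y":0,"z":2,"yaw":0,"fingers":9.3},
  {"x":0,"y":0,"z":2,"yaw":0,"fingers":9.3},
  {"x":0,"y":0,"z":1.4,"yaw":0,"fingers":9.3},
  {"x":0,"y":0,"z":1,"yaw":0,"fingers":9.3},
  {"x":0,"y":0,"z":0,"yaw":0,"fingers":9.3},
  {"x":0,"y":0,"z":0,"yaw":0,"fingers":5},
  {"x":0,"y":0,"z":0,"yaw":0,"fingers":5},
  {"x":0,"y":0,"z":0,"yaw":0,"fingers":5},
], force=15)

```text
time_s: 4.0
tcp_pos: [0.4546, 0.1993, 0.0215]
eef_rot: [-0.0, 1.0, -0.0, 0.001]
contact_force: [-1.2, -0.1, 0.9]
gripper_width: 0.0735
grip_force: 0.0
```

jog_arm([
  {"x":0,"y":0,"z":0,"yaw":0,"fingers":5},
  {"x":0,"y":0,"z":0,"yaw":0,"fingers":5},
  {"x":0,"y":0,"z":0,"yaw":0,"fingers":5},
  {"x":0,"y":0,"z":0,"yaw":0,"fingers":5},
  {"x":0,"y":0,"z":-1,"yaw":0,"fingers":5},
  {"x":0,"y":0,"z":-2,"yaw":0,"fingers":5},
  {"x":0,"y":0,"z":-3,"yaw":0,"fingers":5},
  {"x":0,"y":0,"z":-3,"yaw":0,"fingers":5},
  {"x":0,"y":0,"z":-3,"yaw":0,"fingers":5},
  {"x":0,"y":0,"z":-3,"yaw":0,"fingers":5},
])

```text
time_s: 5.0
tcp_pos: [0.4537, 0.1993, 0.1728]
eef_rot: [-0.0, 1.0, -0.0, 0.0]
contact_force: [0.7, 0.4, 0.0]
gripper_width: 0.0502
grip_force: 0.0
```

Missed: the fingers closed to 50 mm with no grip. I'll look.

```bash
python3 - <<'E'
from h import *
np.set_printoptions(precision=4,suppress=True)
p=grab_frame("scene"); save(p,"near2.png",(300,120,450,300),3)
for c in ("scene","top"):
    p=grab_frame(c)
    hsv=cv2.cvtColor(p["frame"],cv2.COLOR_RGB2HSV)
    x0,y0,x1,y1=(310,200,420,300) if c=="scene" else (220,170,330,275)
    m=np.zeros((400,640),np.uint8); m[y0:y1,x0:x1]=(hsv[y0:y1,x0:x1,1]>85)
    n,l,st,ce=cv2.connectedComponentsWithStats(m)
    for i in range(1,n):
        if st[i,4]>60: print(c,ce[i],st[i,2:],"hue",np.median(hsv[l==i,0]),"->",ray(p,ce[i],.010))
for i in range(4):
    s=sense(); print(s["tcp_pos"],s["time_s"],s["joint_pos"],s["gripper_width"])
E
```

```text
scene [368.7089 215.0844] [ 19  16 237] hue 143.0 -> [0.3865 0.1206 0.01  ]
scene [326.5    224.4711] [ 18  16 242] hue 143.0 -> [0.4927 0.0288 0.01  ]
scene [402.7704 223.7588] [ 19  17 257] hue 143.0 -> [0.3588 0.2263 0.01  ]
scene [382.4715 241.5589] [ 20  18 263] hue 16.0 -> [0.4555 0.2047 0.01  ]
scene [350.9522 251.8532] [ 19  19 293] hue 109.0 -> [0.541  0.1438 0.01  ]
scene [416.62 277.12] [  8  21 100] hue 108.0 -> [0.5142 0.3434 0.01  ]
top [274.3141 202.7244] [ 18  17 156] hue 112.0 -> [0.5489 0.1448 0.01  ]
top [308.0359 222.0045] [ 17  17 223] hue 143.0 -> [0.4934 0.0336 0.01  ]
top [276.1139 253.8397] [ 17  17 237] hue 143.0 -> [0.3874 0.1263 0.01  ]
[0.4554 0.1996 0.1734] 5.15 [0.1884 0.1938 1.7253 0.     1.2171 1.7592] 0.04979973777699427
[0.4554 0.1996 0.1734] 5.15 [0.1884 0.1938 1.7253 0.     1.2171 1.7592] 0.04979973777699427
[0.4554 0.1996 0.1734] 5.15 [0.1884 0.1938 1.7253 0.     1.2171 1.7592] 0.04979973777699427
[0.4554 0.1996 0.1734] 5.15 [0.1884 0.1938 1.7253 0.     1.2171 1.7592] 0.04979973777699427
```

View pics/near2.png

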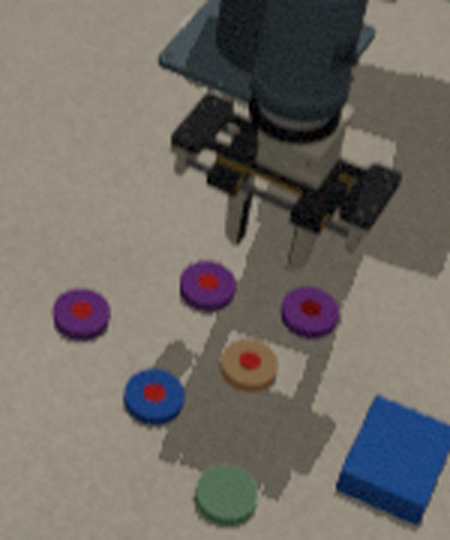

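```bash
python3 - <<'E'
from h import *
np.set_printoptions(precision=4,suppress=True)
o=np.zeros((560,800,3),np.uint8)
s=sense(); t=np.array(s["tcp_pos"]); print(t,s["contact_force"])
for c,(x0,y0),k in (("scene",(340,150)),0),("top",(200,190),1):
    p=grab_frame(c); print(c,"origin",proj(p,[0,0,0]))
    im=cv2.resize(p["frame"][y0:y0+140,x0:x0+100,::-1],None,fx=4,fy=4,interpolation=cv2.INTER_CUBIC)
    for dy in (-.025,.025):
        for dz,col in ((-.017,(0,255,0)),(.063,(0,0,255))):
            q=(proj(p,t+[0,dy,dz])-[x0,y0])*4; cv2.drawMarker(im,tuple(int(v) for v in q),col,0,12,1)
    q=(proj(p,[.456,.2065,.016])-[x0,y0])*4; cv2.drawMarker(im,tuple(int(v) for v in q),(255,0,0),1,12,1)
    o[:,400*k:400*k+400]=im
cv2.imwrite("pics/chk.png",o)
E
sed -i 's/x/x/' h.py
```

```text
[0.4554 0.1996 0.1734] [-0.4193 -0.1361 -0.2685]Traceback (most recent call last):
  File "<stdin>", line 5, in <module>
ValueError: not enough values to unpack (expected 3, got 2)
```

```bash
python3 - <<'E'
from h import *
np.set_printoptions(precision=4,suppress=True)
o=np.zeros((560,800,3),np.uint8)
s=sense(); t=np.array(s["tcp_pos"])
for c,x0,y0,k in (("scene",340,150,0),("top",200,190,1)):
    p=grab_frame(c); print(c,"origin",proj(p,[0,0,0]))
    im=cv2.resize(p["frame"][y0:y0+140,x0:x0+100,::-1],None,fx=4,fy=4,interpolation=cv2.INTER_CUBIC)
    for dy in (-.025,.025):
        for dz,col in ((-.017,(0,255,0)),(.063,(0,0,255))):
            q=(proj(p,t+[0,dy,dz])-[x0,y0])*4; cv2.drawMarker(im,tuple(int(v) for v in q),col,0,12,1)
    q=(proj(p,[.456,.2065,.016])-[x0,y0])*4; cv2.drawMarker(im,tuple(int(v) for v in q),(255,0,0),1,12,1)
    o[:,400*k:400*k+400]=im
cv2.imwrite("pics/chk.png",o)
E
```

```text
scene origin [388.777  137.0008]
top origin [308.5663 387.1283]
```

View pics/chk.png

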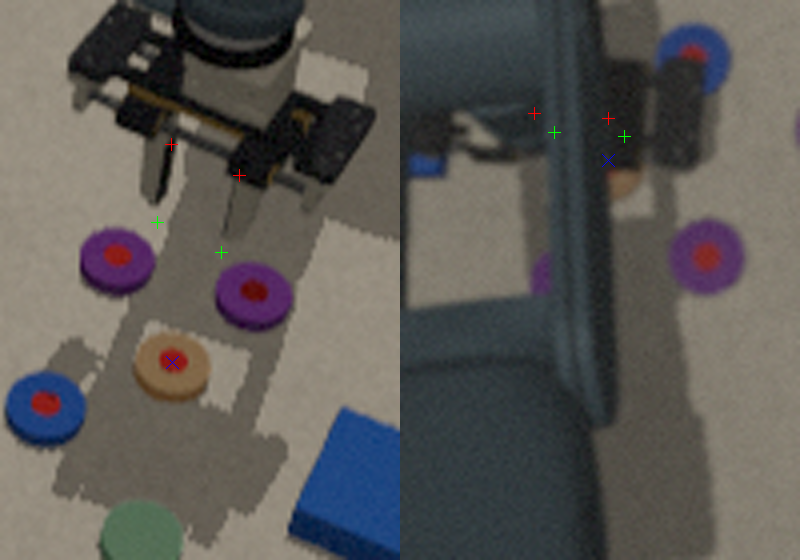

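The markers show the real fingertips about 4–5 px above where the reported TCP puts them, i.e. roughly 15–20 mm too high. That explains the clean miss over the dish at crop (172,362). I'll go back down lower, carefully.

jog_arm([
  {"x":0,"y":-0.6,"z":0,"yaw":0,"fingers":9.3},
  {"x":0,"y":0,"z":2,"yaw":0,"fingers":9.3},
  {"x":0,"y":0,"z":2.5,"yaw":0,"fingers":9.3},
  {"x":0,"y":0,"z":2.5,"yaw":0,"fingers":9.3},
  {"x":0,"y":0,"z":2.5,"yaw":0,"fingers":9.3},
  {"x":0,"y":0,"z":2.5,"yaw":0,"fingers":9.3},
  {"x":0,"y":0,"z":2,"yaw":0,"fingers":9.3},
  {"x":0,"y":0,"z":1,"yaw":0,"fingers":9.3},
  {"x":0,"y":0,"z":0.5,"yaw":0,"fingers":9.3},
  {"x":0,"y":0,"z":0,"yaw":0,"fingers":9.3},
])

```text
time_s: 6.25
tcp_pos: [0.4535, 0.2053, 0.0152]
eef_rot: [0.0, 1.0, -0.0, -0.001]
contact_force: [0.8, -0.9, -0.6]
gripper_width: 0.0931
grip_force: 0.0
```

```bash
python3 - <<'E'
from h import *
np.set_printoptions(precision=4,suppress=True)
p=grab_frame("scene"); s=sense(); t=np.array(s["tcp_pos"]); print(t,s["contact_force"],s["gripper_width"])
x0,y0=330,190
im=cv2.resize(p["frame"][y0:y0+70,x0:x0+100,::-1],None,fx=7,fy=7,interpolation=cv2.INTER_CUBIC)
for dy in (-.0465,.0465):
    q=(proj(p,t+[0,dy,-.017])-[x0,y0])*7; cv2.drawMarker(im,tuple(int(v) for v in q),(0,255,0),0,12,1)
q=(proj(p,[.456,.2065,.016])-[x0,y0])*7; cv2.drawMarker(im,tuple(int(v) for v in q),(255,0,0),1,12,1)
cv2.imwrite("pics/low.png",im)
E
```

```text
[0.4541 0.2054 0.0159] [-0.3689 -0.5723  0.0213] 0.09307955205325677
```

View pics/low.png

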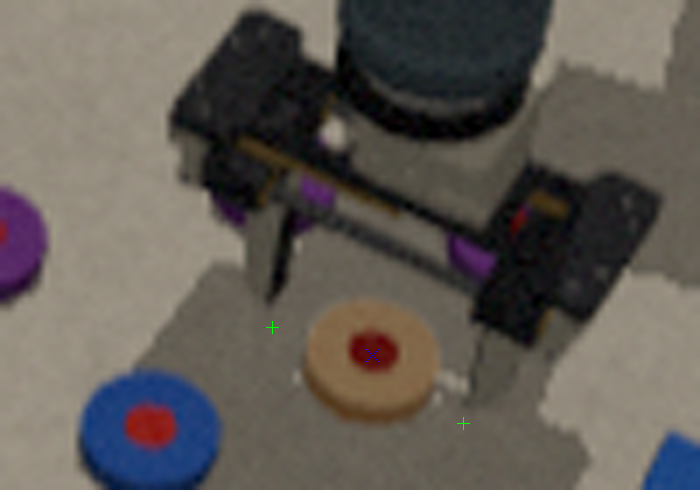

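Tip midpoint at (375,351) lines up with the dish at (373,355) if the tips are about 15 mm up. I'll go lower and watch the force.

jog_arm([
  {"x":0,"y":0,"z":0.1,"yaw":0,"fingers":9.3},
  {"x":0,"y":0,"z":0.1,"yaw":0,"fingers":9.3},
  {"x":0,"y":0,"z":0.1,"yaw":0,"fingers":9.3},
  {"x":0,"y":0,"z":0.1,"yaw":0,"fingers":9.3},
  {"x":0,"y":0,"z":0,"yaw":0,"fingers":9.3},
  {"x":0,"y":0,"z":0,"yaw":0,"fingers":9.3},
  {"x":0,"y":0,"z":0,"yaw":0,"fingers":9.3},
  {"x":0,"y":0,"z":0,"yaw":0,"fingers":9.3},
  {"x":0,"y":0,"z":0,"yaw":0,"fingers":9.3},
  {"x":0,"y":0,"z":0,"yaw":0,"fingers":9.3},
])

```text
time_s: 7.3
tcp_pos: [0.4539, 0.2053, 0.0118]
eef_rot: [0.0, 1.0, -0.0, 0.0]
contact_force: [-0.2, -0.5, -0.1]
gripper_width: 0.0931
grip_force: 0.0
```

jog_arm([
  {"x":0.1,"y":0,"z":0.1,"yaw":0,"fingers":9.3},
  {"x":0,"y":0,"z":0.1,"yaw":0,"fingers":9.3},
  {"x":0,"y":0,"z":0.1,"yaw":0,"fingers":9.3},
  {"x":0,"y":0,"z":0.1,"yaw":0,"fingers":9.3},
  {"x":0,"y":0,"z":0.1,"yaw":0,"fingers":9.3},
  {"x":0,"y":0,"z":0.1,"yaw":0,"fingers":9.3},
  {"x":0,"y":0,"z":0.1,"yaw":0,"fingers":9.3},
  {"x":0,"y":0,"z":0,"yaw":0,"fingers":7},
  {"x":0,"y":0,"z":0,"yaw":0,"fingers":5},
  {"x":0,"y":0,"z":0,"yaw":0,"fingers":5},
])

```text
time_s: 8.3
tcp_pos: [0.455, 0.2053, 0.0048]
eef_rot: [-0.0, 1.0, -0.0, 0.0]
contact_force: [0.6, 0.9, -0.1]
gripper_width: 0.0737
grip_force: 0.0
```

jog_arm([
  {"x":0,"y":0,"z":0,"yaw":0,"fingers":5},
  {"x":0,"y":0,"z":0,"yaw":0,"fingers":5},
  {"x":0,"y":0,"z":0,"yaw":0,"fingers":5},
  {"x":0,"y":0,"z":0,"yaw":0,"fingers":5},
  {"x":0,"y":0,"z":0,"yaw":0,"fingers":5},
  {"x":0,"y":0,"z":0,"yaw":0,"fingers":5},
  {"x":0,"y":0,"z":0,"yaw":0,"fingers":5},
  {"x":0,"y":0,"z":0,"yaw":0,"fingers":5},
  {"x":0,"y":0,"z":0,"yaw":0,"fingers":5},
  {"x":0,"y":0,"z":0,"yaw":0,"fingers":5},
])

```text
time_s: 9.3
tcp_pos: [0.455, 0.2053, 0.0048]
eef_rot: [-0.0, 1.0, -0.0, 0.0]
contact_force: [-1.3, 1.3, 1.1]
gripper_width: 0.0596
grip_force: 15.0
```

Gripped: 59.6 mm at 15 N. Next, lift and carry it over the tray.

jog_arm([
  {"x":0,"y":0,"z":-1,"yaw":0,"fingers":5},
  {"x":0,"y":0,"z":-3,"yaw":0,"fingers":5},
  {"x":0,"y":0,"z":-4,"yaw":0,"fingers":5},
  {"x":0,"y":0,"z":-4,"yaw":0,"fingers":5},
  {"x":0,"y":0,"z":-4,"yaw":0,"fingers":5},
  {"x":0,"y":0,"z":-4,"yaw":0,"fingers":5},
  {"x":0,"y":0,"z":-4,"yaw":0,"fingers":5},
  {"x":0,"y":0,"z":-2,"yaw":0,"fingers":5},
  {"x":0.5,"y":1.4,"z":0,"yaw":0,"fingers":5},
  {"x":1,"y":2.8,"z":0,"yaw":0,"fingers":5},
])

```text
time_s: 10.3
tcp_pos: [0.4697, 0.1642, 0.2666]
eef_rot: [-0.0, 1.0, 0.001, 0.001]
contact_force: [0.1, 0.1, -0.4]
gripper_width: 0.0593
grip_force: 15.0
```

jog_arm([
  {"x":1.5,"y":4.2,"z":0,"yaw":0,"fingers":5},
  {"x":1.5,"y":4.2,"z":0,"yaw":0,"fingers":5},
  {"x":1.5,"y":4.2,"z":0,"yaw":0,"fingers":5},
  {"x":1.5,"y":4.2,"z":0,"yaw":0,"fingers":5},
  {"x":1.5,"y":4.2,"z":0,"yaw":0,"fingers":5},
  {"x":1.5,"y":4.2,"z":0,"yaw":0,"fingers":5},
  {"x":1.5,"y":4.2,"z":0,"yaw":0,"fingers":5},
  {"x":0.8,"y":2.3,"z":0,"yaw":-0.075,"fingers":5},
  {"x":0,"y":1,"z":0,"yaw":-0.075,"fingers":5},
  {"x":0,"y":0,"z":0,"yaw":-0.065,"fingers":5},
])

```text
time_s: 11.3
tcp_pos: [0.5833, -0.1658, 0.2646]
eef_rot: [0.0, 0.994, 0.107, -0.0]
contact_force: [-0.0, 0.5, -1.0]
gripper_width: 0.0594
grip_force: 15.0
```

```bash
python3 - <<'E'
from h import *
np.set_printoptions(precision=4,suppress=True)
p=grab_frame("scene"); s=sense(); t=np.array(s["tcp_pos"]); print(t,s["eef_rot"],s["contact_force"],s["gripper_width"],s["grip_force"],s["time_s"])
x0,y0=190,90
im=cv2.resize(p["frame"][y0:y0+140,x0:x0+130,::-1],None,fx=4,fy=4,interpolation=cv2.INTER_CUBIC)
for X,col in ((t+[0,0,.012],(0,255,0)),([.592,-.169,.189],(255,0,0))):
    q=(proj(p,X)-[x0,y0])*4; cv2.drawMarker(im,tuple(int(v) for v in q),col,0,12,1)
cv2.imwrite("pics/over.png",im)
E
```

```text
[ 0.5832 -0.1648  0.2648] [-0.0002  0.994   0.1092 -0.0004] [-0.2163 -0.3484  0.0493] 0.059337679491810076 15.00019982457161 11.35
```

View pics/over.png

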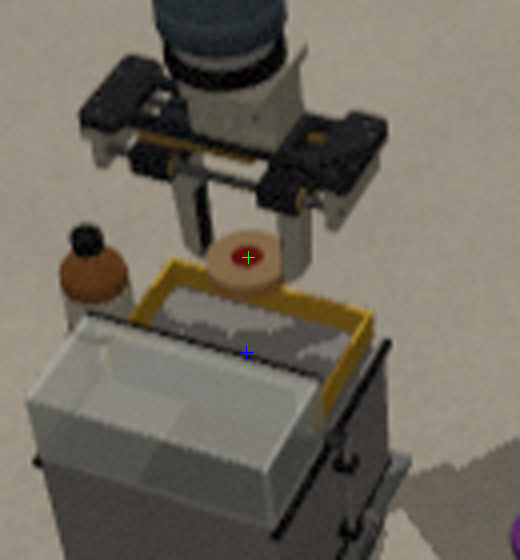

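The dish (248,257) is held flat above the tray and the xy checks out. I'll lower it.

jog_arm([
  {"x":0.8,"y":0.6,"z":0.5,"yaw":0,"fingers":5},
  {"x":0,"y":0,"z":1,"yaw":0,"fingers":5},
  {"x":0,"y":0,"z":1.2,"yaw":0,"fingers":5},
  {"x":0,"y":0,"z":1.2,"yaw":0,"fingers":5},
  {"x":0,"y":0,"z":1,"yaw":0,"fingers":5},
  {"x":0,"y":0,"z":0.8,"yaw":0,"fingers":5},
  {"x":0,"y":0,"z":0.6,"yaw":0,"fingers":5},
  {"x":0,"y":0,"z":0.4,"yaw":0,"fingers":5},
  {"x":0,"y":0,"z":0.2,"yaw":0,"fingers":5},
  {"x":0,"y":0,"z":0,"yaw":0,"fingers":5},
])

```text
time_s: 12.35
tcp_pos: [0.5927, -0.1679, 0.1958]
eef_rot: [0.0, 0.994, 0.107, 0.0]
contact_force: [0.8, -0.7, 1.4]
gripper_width: 0.0594
grip_force: 15.0
```

jog_arm([
  {"x":0,"y":0,"z":0.05,"yaw":0,"fingers":5},
  {"x":0,"y":0,"z":0.05,"yaw":0,"fingers":5},
  {"x":0,"y":0,"z":0,"yaw":0,"fingers":6.3},
  {"x":0,"y":0,"z":0,"yaw":0,"fingers":6.7},
  {"x":0,"y":0,"z":0,"yaw":0,"fingers":7.2},
  {"x":0,"y":0,"z":0,"yaw":0,"fingers":7.2},
  {"x":0,"y":0,"z":0,"yaw":0,"fingers":7.2},
  {"x":0,"y":0,"z":0,"yaw":0,"fingers":7.2},
  {"x":0,"y":0,"z":-0.5,"yaw":0,"fingers":7.2},
  {"x":0,"y":0,"z":-1.5,"yaw":0,"fingers":7.2},
])

```text
time_s: 13.35
tcp_pos: [0.5918, -0.1675, 0.2137]
eef_rot: [-0.001, 0.994, 0.107, -0.001]
contact_force: [0.5, -0.7, -0.3]
gripper_width: 0.0726
grip_force: 0.0
```

jog_arm([
  {"x":0,"y":0,"z":-2,"yaw":0,"fingers":7.2},
  {"x":0,"y":0,"z":-2,"yaw":0,"fingers":7.2},
  {"x":0,"y":0,"z":-2,"yaw":0,"fingers":7.2},
  {"x":-1.5,"y":0,"z":0,"yaw":0,"fingers":7.2},
  {"x":-2.5,"y":0,"z":0,"yaw":0,"fingers":5},
  {"x":-2.5,"y":0,"z":0,"yaw":0,"fingers":2},
  {"x":-2.5,"y":0,"z":0,"yaw":0,"fingers":0},
  {"x":-2.5,"y":0,"z":0,"yaw":0,"fingers":0},
  {"x":-1.5,"y":0,"z":0,"yaw":0,"fingers":0},
  {"x":0,"y":0,"z":0,"yaw":0,"fingers":0},
])

```text
time_s: 14.35
tcp_pos: [0.4646, -0.1959, 0.2755]
eef_rot: [0.0, 0.994, 0.106, 0.0]
contact_force: [-0.2, 0.1, -0.3]
gripper_width: 0.0284
grip_force: 0.0
```

```bash
python3 - <<'E'
from h import *
np.set_printoptions(precision=4,suppress=True)
p=grab_frame("scene"); s=sense(); t=np.array(s["tcp_pos"]); print(t,s["eef_rot"],s["contact_force"],s["gripper_width"],s["time_s"])
x0,y0=190,90
im=cv2.resize(p["frame"][y0:y0+140,x0:x0+130,::-1],None,fx=4,fy=4,interpolation=cv2.INTER_CUBIC)
for X,col in ((t+[0,0,-.002],(0,255,0)),([.466,-.197,.061],(255,0,0)),([.592,-.169,.205],(255,0,255))):
    q=(proj(p,X)-[x0,y0])*4; cv2.drawMarker(im,tuple(int(v) for v in q),col,0,12,1)
cv2.imwrite("pics/rel.png",im)
E
```

```text
[ 0.4657 -0.1959  0.2754] [0.0003 0.9943 0.1066 0.0006] [-0.1768  0.1854 -0.4211] 0.024273165165707586 14.4
```

View pics/rel.png

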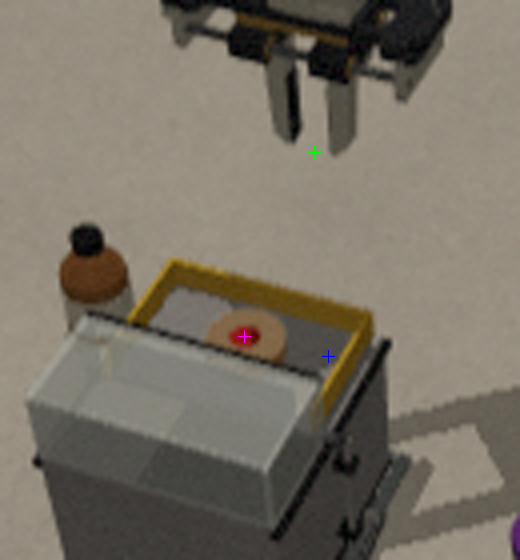

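The dish (245,337) lies flat mid-tray where planned. The fingers are above the pedal, so descend to it, closed.

jog_arm([
  {"x":0,"y":0,"z":1.5,"yaw":0,"fingers":0},
  {"x":0,"y":0,"z":3,"yaw":0,"fingers":0},
  {"x":0,"y":0,"z":3,"yaw":0,"fingers":0},
  {"x":0,"y":0,"z":3,"yaw":0,"fingers":0},
  {"x":0,"y":0,"z":3,"yaw":0,"fingers":0},
  {"x":0,"y":0,"z":3,"yaw":0,"fingers":0},
  {"x":0,"y":0,"z":2,"yaw":0,"fingers":0},
  {"x":0,"y":0,"z":1,"yaw":0,"fingers":0},
  {"x":0,"y":0,"z":0.5,"yaw":0,"fingers":0},
  {"x":0,"y":0,"z":0,"yaw":0,"fingers":0},
])

```text
time_s: 15.4
tcp_pos: [0.4662, -0.1956, 0.0747]
eef_rot: [-0.0, 0.994, 0.107, 0.0]
contact_force: [-0.0, -0.3, -0.1]
gripper_width: 0.0006
grip_force: 0.0
```

jog_arm([
  {"x":0,"y":0,"z":0.1,"yaw":0,"fingers":0},
  {"x":0,"y":0,"z":0.1,"yaw":0,"fingers":0},
  {"x":0,"y":0,"z":0.1,"yaw":0,"fingers":0},
  {"x":0,"y":0,"z":0.1,"yaw":0,"fingers":0},
  {"x":0,"y":0,"z":0.1,"yaw":0,"fingers":0},
  {"x":0,"y":0,"z":0.1,"yaw":0,"fingers":0},
  {"x":0,"y":0,"z":0.1,"yaw":0,"fingers":0},
  {"x":0,"y":0,"z":0.1,"yaw":0,"fingers":0},
  {"x":0,"y":0,"z":0.1,"yaw":0,"fingers":0},
  {"x":0,"y":0,"z":0.1,"yaw":0,"fingers":0},
])

```text
time_s: 16.4
tcp_pos: [0.4657, -0.1956, 0.0646]
eef_rot: [-0.0, 0.994, 0.107, -0.0]
contact_force: [-0.1, 0.1, 0.1]
gripper_width: 0.0005
grip_force: 0.0
```

jog_arm([
  {"x":0,"y":0,"z":0.1,"yaw":0,"fingers":0},
  {"x":0,"y":0,"z":0.1,"yaw":0,"fingers":0},
  {"x":0,"y":0,"z":0.1,"yaw":0,"fingers":0},
  {"x":0,"y":0,"z":0.1,"yaw":0,"fingers":0},
  {"x":0,"y":0,"z":0.1,"yaw":0,"fingers":0},
  {"x":0,"y":0,"z":0.1,"yaw":0,"fingers":0},
  {"x":0,"y":0,"z":0,"yaw":0,"fingers":0},
  {"x":0,"y":0,"z":0,"yaw":0,"fingers":0},
  {"x":0,"y":0,"z":0,"yaw":0,"fingers":0},
  {"x":0,"y":0,"z":0,"yaw":0,"fingers":0},
])

```text
time_s: 17.4
tcp_pos: [0.4657, -0.1956, 0.0589]
eef_rot: [0.0, 0.994, 0.107, 0.0]
contact_force: [-0.6, 0.6, 4.0]
gripper_width: 0.0006
grip_force: 2.1
```

jog_arm([
  {"x":0,"y":0,"z":0.1,"yaw":0,"fingers":0},
  {"x":0,"y":0,"z":0.15,"yaw":0,"fingers":0},
  {"x":0,"y":0,"z":0.15,"yaw":0,"fingers":0},
  {"x":0,"y":0,"z":0.15,"yaw":0,"fingers":0},
  {"x":0,"y":0,"z":0.15,"yaw":0,"fingers":0},
  {"x":0,"y":0,"z":0.15,"yaw":0,"fingers":0},
  {"x":0,"y":0,"z":0.15,"yaw":0,"fingers":0},
  {"x":0,"y":0,"z":0.15,"yaw":0,"fingers":0},
  {"x":0,"y":0,"z":0.1,"yaw":0,"fingers":0},
  {"x":0,"y":0,"z":0.05,"yaw":0,"fingers":0},
])

```text
time_s: 18.4
tcp_pos: [0.4654, -0.1957, 0.0457]
eef_rot: [0.0, 0.994, 0.107, -0.0]
contact_force: [-3.1, -1.1, 4.2]
gripper_width: 0.0003
grip_force: 2.2
```

jog_arm([
  {"x":-0.02,"y":0,"z":0.02,"yaw":0,"fingers":0},
  {"x":-0.02,"y":0,"z":0.02,"yaw":0,"fingers":0},
  {"x":0,"y":0,"z":0.02,"yaw":0,"fingers":0},
  {"x":0,"y":0,"z":0.02,"yaw":0,"fingers":0},
  {"x":0,"y":0,"z":0.02,"yaw":0,"fingers":0},
  {"x":0,"y":0,"z":0.02,"yaw":0,"fingers":0},
  {"x":0,"y":0,"z":0,"yaw":0,"fingers":0},
  {"x":0,"y":0,"z":0,"yaw":0,"fingers":0},
  {"x":0,"y":0,"z":0,"yaw":0,"fingers":0},
  {"x":0,"y":0,"z":0,"yaw":0,"fingers":0},
])

```text
time_s: 19.4
tcp_pos: [0.4654, -0.1957, 0.0446]
eef_rot: [0.0, 0.994, 0.107, 0.0]
contact_force: [-2.0, -1.7, 3.9]
gripper_width: 0.0003
grip_force: 1.8
```

jog_arm([
  {"x":-0.02,"y":0,"z":0.02,"yaw":0,"fingers":0},
  {"x":-0.02,"y":0,"z":0.02,"yaw":0,"fingers":0},
  {"x":0,"y":0,"z":0.02,"yaw":0,"fingers":0},
  {"x":0,"y":0,"z":0.02,"yaw":0,"fingers":0},
  {"x":0,"y":0,"z":0.02,"yaw":0,"fingers":0},
  {"x":0,"y":0,"z":0,"yaw":0,"fingers":0},
  {"x":0,"y":0,"z":0,"yaw":0,"fingers":0},
  {"x":0,"y":0,"z":0,"yaw":0,"fingers":0},
  {"x":0,"y":0,"z":0,"yaw":0,"fingers":0},
  {"x":0,"y":0,"z":0,"yaw":0,"fingers":0},
])

```text
time_s: 20.4
tcp_pos: [0.4651, -0.1958, 0.0436]
eef_rot: [0.0, 0.994, 0.107, 0.0]
contact_force: [0.2, -1.4, 3.4]
gripper_width: 0.0002
grip_force: 1.7
```

jog_arm([
  {"x":-0.02,"y":0,"z":0.02,"yaw":0,"fingers":0},
  {"x":0,"y":0,"z":0.02,"yaw":0,"fingers":0},
  {"x":0,"y":0,"z":0.02,"yaw":0,"fingers":0},
  {"x":0,"y":0,"z":0.02,"yaw":0,"fingers":0},
  {"x":0,"y":0,"z":0.02,"yaw":0,"fingers":0},
  {"x":0,"y":0,"z":0,"yaw":0,"fingers":0},
  {"x":0,"y":0,"z":0,"yaw":0,"fingers":0},
  {"x":0,"y":0,"z":0,"yaw":0,"fingers":0},
  {"x":0,"y":0,"z":0,"yaw":0,"fingers":0},
  {"x":0,"y":0,"z":0,"yaw":0,"fingers":0},
])

```text
time_s: 21.4
tcp_pos: [0.4649, -0.1958, 0.0426]
eef_rot: [0.0, 0.994, 0.107, 0.0]
contact_force: [2.9, 1.6, 3.1]
gripper_width: 0.0004
grip_force: 1.6
```

jog_arm([
  {"x":0,"y":0,"z":0.02,"yaw":0,"fingers":0},
  {"x":0,"y":0,"z":0.02,"yaw":0,"fingers":0},
  {"x":0,"y":0,"z":0.02,"yaw":0,"fingers":0},
  {"x":0,"y":0,"z":0.02,"yaw":0,"fingers":0},
  {"x":0,"y":0,"z":0.02,"yaw":0,"fingers":0},
  {"x":0,"y":0,"z":0,"yaw":0,"fingers":0},
  {"x":0,"y":0,"z":0,"yaw":0,"fingers":0},
  {"x":0,"y":0,"z":0,"yaw":0,"fingers":0},
  {"x":0,"y":0,"z":0,"yaw":0,"fingers":0},
  {"x":0,"y":0,"z":0,"yaw":0,"fingers":0},
])

```text
time_s: 22.4
tcp_pos: [0.4647, -0.1958, 0.0416]
eef_rot: [0.0, 0.994, 0.107, -0.0]
contact_force: [1.9, -0.5, 3.0]
gripper_width: 0.0005
grip_force: 1.6
```

jog_arm([
  {"x":0,"y":0,"z":0.02,"yaw":0,"fingers":0},
  {"x":0,"y":0,"z":0.02,"yaw":0,"fingers":0},
  {"x":0,"y":0,"z":0.02,"yaw":0,"fingers":0},
  {"x":0,"y":0,"z":0.02,"yaw":0,"fingers":0},
  {"x":0,"y":0,"z":0.02,"yaw":0,"fingers":0},
  {"x":0,"y":0,"z":0.02,"yaw":0,"fingers":0},
  {"x":0,"y":0,"z":0,"yaw":0,"fingers":0},
  {"x":0,"y":0,"z":0,"yaw":0,"fingers":0},
  {"x":0,"y":0,"z":0,"yaw":0,"fingers":0},
  {"x":0,"y":0,"z":0,"yaw":0,"fingers":0},
])

```text
time_s: 23.4
tcp_pos: [0.4646, -0.1958, 0.0403]
eef_rot: [-0.0, 0.994, 0.107, -0.0]
contact_force: [1.4, -1.7, 3.2]
gripper_width: 0.0006
grip_force: 1.3
```

jog_arm([
  {"x":0,"y":0,"z":0.02,"yaw":0,"fingers":0},
  {"x":0,"y":0,"z":0.02,"yaw":0,"fingers":0},
  {"x":0,"y":0,"z":0.02,"yaw":0,"fingers":0},
  {"x":0,"y":0,"z":0.02,"yaw":0,"fingers":0},
  {"x":0,"y":0,"z":0.02,"yaw":0,"fingers":0},
  {"x":0,"y":0,"z":0.02,"yaw":0,"fingers":0},
  {"x":0,"y":0,"z":0,"yaw":0,"fingers":0},
  {"x":0,"y":0,"z":0,"yaw":0,"fingers":0},
  {"x":0,"y":0,"z":0,"yaw":0,"fingers":0},
  {"x":0,"y":0,"z":0,"yaw":0,"fingers":0},
])

```text
time_s: 24.4
tcp_pos: [0.4645, -0.1957, 0.0391]
eef_rot: [-0.0, 0.994, 0.107, -0.0]
contact_force: [-0.4, -1.8, 3.6]
gripper_width: 0.0004
grip_force: 1.3
```

jog_arm([
  {"x":-0.02,"y":0,"z":0.02,"yaw":0,"fingers":0},
  {"x":0,"y":0,"z":0.02,"yaw":0,"fingers":0},
  {"x":0,"y":0,"z":0.02,"yaw":0,"fingers":0},
  {"x":0,"y":0,"z":0.02,"yaw":0,"fingers":0},
  {"x":0,"y":0,"z":0.02,"yaw":0,"fingers":0},
  {"x":0,"y":0,"z":0.02,"yaw":0,"fingers":0},
  {"x":0,"y":0,"z":0,"yaw":0,"fingers":0},
  {"x":0,"y":0,"z":0,"yaw":0,"fingers":0},
  {"x":0,"y":0,"z":0,"yaw":0,"fingers":0},
  {"x":0,"y":0,"z":0,"yaw":0,"fingers":0},
])

```text
time_s: 25.4
tcp_pos: [0.4644, -0.1958, 0.0379]
eef_rot: [-0.0, 0.994, 0.107, -0.0]
contact_force: [0.2, -1.4, 3.4]
gripper_width: 0.0004
grip_force: 1.3
```

jog_arm([
  {"x":-0.02,"y":0,"z":0.02,"yaw":0,"fingers":0},
  {"x":0,"y":0,"z":0.02,"yaw":0,"fingers":0},
  {"x":0,"y":0,"z":0.02,"yaw":0,"fingers":0},
  {"x":0,"y":0,"z":0.02,"yaw":0,"fingers":0},
  {"x":0,"y":0,"z":0.02,"yaw":0,"fingers":0},
  {"x":0,"y":0,"z":0.02,"yaw":0,"fingers":0},
  {"x":0,"y":0,"z":0,"yaw":0,"fingers":0},
  {"x":0,"y":0,"z":0,"yaw":0,"fingers":0},
  {"x":0,"y":0,"z":0,"yaw":0,"fingers":0},
  {"x":0,"y":0,"z":0,"yaw":0,"fingers":0},
])

```text
time_s: 26.4
tcp_pos: [0.4643, -0.1958, 0.0367]
eef_rot: [-0.0, 0.994, 0.107, -0.0]
contact_force: [0.2, -0.6, 2.7]
gripper_width: 0.0004
grip_force: 1.2
```

jog_arm([
  {"x":-0.02,"y":0,"z":0.02,"yaw":0,"fingers":0},
  {"x":0,"y":0,"z":0.02,"yaw":0,"fingers":0},
  {"x":0,"y":0,"z":0.02,"yaw":0,"fingers":0},
  {"x":0,"y":0,"z":0.02,"yaw":0,"fingers":0},
  {"x":0,"y":0,"z":0.02,"yaw":0,"fingers":0},
  {"x":0,"y":0,"z":0.02,"yaw":0,"fingers":0},
  {"x":0,"y":0,"z":0,"yaw":0,"fingers":0},
  {"x":0,"y":0,"z":0,"yaw":0,"fingers":0},
  {"x":0,"y":0,"z":0,"yaw":0,"fingers":0},
  {"x":0,"y":0,"z":0,"yaw":0,"fingers":0},
])

```text
time_s: 27.4
tcp_pos: [0.4642, -0.1959, 0.0356]
eef_rot: [0.0, 0.994, 0.107, 0.0]
contact_force: [1.3, -0.6, 1.0]
gripper_width: 0.0003
grip_force: 1.1
```

jog_arm([
  {"x":0,"y":0,"z":0.02,"yaw":0,"fingers":0},
  {"x":0,"y":0,"z":0.02,"yaw":0,"fingers":0},
  {"x":0,"y":0,"z":0.02,"yaw":0,"fingers":0},
  {"x":0,"y":0,"z":0.02,"yaw":0,"fingers":0},
  {"x":0,"y":0,"z":0.02,"yaw":0,"fingers":0},
  {"x":0,"y":0,"z":0.02,"yaw":0,"fingers":0},
  {"x":0,"y":0,"z":0,"yaw":0,"fingers":0},
  {"x":0,"y":0,"z":0,"yaw":0,"fingers":0},
  {"x":0,"y":0,"z":0,"yaw":0,"fingers":0},
  {"x":0,"y":0,"z":0,"yaw":0,"fingers":0},
])

```text
time_s: 28.4
tcp_pos: [0.4641, -0.1959, 0.0344]
eef_rot: [-0.0, 0.994, 0.107, 0.0]
contact_force: [2.2, 0.3, 1.9]
gripper_width: 0.0005
grip_force: 1.2
```

jog_arm([
  {"x":0,"y":0,"z":0.02,"yaw":0,"fingers":0},
  {"x":0,"y":0,"z":0.02,"yaw":0,"fingers":0},
  {"x":0,"y":0,"z":0.02,"yaw":0,"fingers":0},
  {"x":0,"y":0,"z":0.02,"yaw":0,"fingers":0},
  {"x":0,"y":0,"z":0.02,"yaw":0,"fingers":0},
  {"x":0,"y":0,"z":0.02,"yaw":0,"fingers":0},
  {"x":0,"y":0,"z":0,"yaw":0,"fingers":0},
  {"x":0,"y":0,"z":0,"yaw":0,"fingers":0},
  {"x":0,"y":0,"z":0,"yaw":0,"fingers":0},
  {"x":0,"y":0,"z":0,"yaw":0,"fingers":0},
])

```text
time_s: 29.4
tcp_pos: [0.4641, -0.1959, 0.0331]
eef_rot: [-0.0, 0.994, 0.107, -0.0]
contact_force: [1.1, -0.4, 1.8]
gripper_width: 0.0006
grip_force: 1.2
```

jog_arm([
  {"x":0,"y":0,"z":0.02,"yaw":0,"fingers":0},
  {"x":0,"y":0,"z":0.02,"yaw":0,"fingers":0},
  {"x":0,"y":0,"z":0.02,"yaw":0,"fingers":0},
  {"x":0,"y":0,"z":0.02,"yaw":0,"fingers":0},
  {"x":0,"y":0,"z":0.02,"yaw":0,"fingers":0},
  {"x":0,"y":0,"z":0.02,"yaw":0,"fingers":0},
  {"x":0,"y":0,"z":0,"yaw":0,"fingers":0},
  {"x":0,"y":0,"z":0,"yaw":0,"fingers":0},
  {"x":0,"y":0,"z":0,"yaw":0,"fingers":0},
  {"x":0,"y":0,"z":0,"yaw":0,"fingers":0},
])

```text
time_s: 30.4
tcp_pos: [0.464, -0.1959, 0.0319]
eef_rot: [-0.0, 0.994, 0.107, -0.0]
contact_force: [-0.7, -1.3, 1.9]
gripper_width: 0.001
grip_force: 1.2
```

jog_arm([
  {"x":0,"y":0,"z":0.02,"yaw":0,"fingers":0},
  {"x":0,"y":0,"z":0.02,"yaw":0,"fingers":0},
  {"x":0,"y":0,"z":0.02,"yaw":0,"fingers":0},
  {"x":0,"y":0,"z":0.02,"yaw":0,"fingers":0},
  {"x":0,"y":0,"z":0.02,"yaw":0,"fingers":0},
  {"x":0,"y":0,"z":0.02,"yaw":0,"fingers":0},
  {"x":0,"y":0,"z":0,"yaw":0,"fingers":0},
  {"x":0,"y":0,"z":0,"yaw":0,"fingers":0},
  {"x":0,"y":0,"z":0,"yaw":0,"fingers":0},
  {"x":0,"y":0,"z":0,"yaw":0,"fingers":0},
])

```text
time_s: 31.4
tcp_pos: [0.464, -0.1959, 0.0307]
eef_rot: [-0.0, 0.994, 0.107, -0.0]
contact_force: [-1.1, -1.2, 3.0]
gripper_width: 0.0003
grip_force: 1.2
```

jog_arm([
  {"x":0,"y":0,"z":0.02,"yaw":0,"fingers":0},
  {"x":0,"y":0,"z":0.02,"yaw":0,"fingers":0},
  {"x":0,"y":0,"z":0.02,"yaw":0,"fingers":0},
  {"x":0,"y":0,"z":0.02,"yaw":0,"fingers":0},
  {"x":0,"y":0,"z":0.02,"yaw":0,"fingers":0},
  {"x":0,"y":0,"z":0.02,"yaw":0,"fingers":0},
  {"x":0,"y":0,"z":0,"yaw":0,"fingers":0},
  {"x":0,"y":0,"z":0,"yaw":0,"fingers":0},
  {"x":0,"y":0,"z":0,"yaw":0,"fingers":0},
  {"x":0,"y":0,"z":0,"yaw":0,"fingers":0},
])

```text
time_s: 32.4
tcp_pos: [0.4641, -0.1959, 0.0295]
eef_rot: [-0.0, 0.994, 0.107, -0.0]
contact_force: [-2.2, -0.7, 1.5]
gripper_width: 0.0002
grip_force: 1.1
```

jog_arm([
  {"x":-0.02,"y":0,"z":0.02,"yaw":0,"fingers":0},
  {"x":0,"y":0,"z":0.02,"yaw":0,"fingers":0},
  {"x":0,"y":0,"z":0.02,"yaw":0,"fingers":0},
  {"x":0,"y":0,"z":0.02,"yaw":0,"fingers":0},
  {"x":0,"y":0,"z":0.02,"yaw":0,"fingers":0},
  {"x":0,"y":0,"z":0.02,"yaw":0,"fingers":0},
  {"x":0,"y":0,"z":0,"yaw":0,"fingers":0},
  {"x":0,"y":0,"z":0,"yaw":0,"fingers":0},
  {"x":0,"y":0,"z":0,"yaw":0,"fingers":0},
  {"x":0,"y":0,"z":0,"yaw":0,"fingers":0},
])

```text
time_s: 33.4
tcp_pos: [0.464, -0.1959, 0.0283]
eef_rot: [-0.0, 0.994, 0.107, 0.0]
contact_force: [0.1, 0.4, 2.5]
gripper_width: 0.0005
grip_force: 1.0
```

jog_arm([
  {"x":0,"y":0,"z":0.02,"yaw":0,"fingers":0},
  {"x":0,"y":0,"z":0.02,"yaw":0,"fingers":0},
  {"x":0,"y":0,"z":0.02,"yaw":0,"fingers":0},
  {"x":0,"y":0,"z":0.02,"yaw":0,"fingers":0},
  {"x":0,"y":0,"z":0.02,"yaw":0,"fingers":0},
  {"x":0,"y":0,"z":0.02,"yaw":0,"fingers":0},
  {"x":0,"y":0,"z":0,"yaw":0,"fingers":0},
  {"x":0,"y":0,"z":0,"yaw":0,"fingers":0},
  {"x":0,"y":0,"z":0,"yaw":0,"fingers":0},
  {"x":0,"y":0,"z":0,"yaw":0,"fingers":0},
])

```text
time_s: 34.4
tcp_pos: [0.464, -0.1959, 0.0275]
eef_rot: [0.0, 0.994, 0.107, 0.0]
contact_force: [-0.4, 1.0, 7.2]
gripper_width: 0.0006
grip_force: 3.2
```

jog_arm([
  {"x":0,"y":0,"z":0.02,"yaw":0,"fingers":0},
  {"x":0,"y":0,"z":0.02,"yaw":0,"fingers":0},
  {"x":0,"y":0,"z":0.02,"yaw":0,"fingers":0},
  {"x":0,"y":0,"z":0,"yaw":0,"fingers":0},
  {"x":0,"y":0,"z":0,"yaw":0,"fingers":0},
  {"x":0,"y":0,"z":0,"yaw":0,"fingers":0},
  {"x":0,"y":0,"z":0,"yaw":0,"fingers":0},
  {"x":0,"y":0,"z":0,"yaw":0,"fingers":0},
  {"x":0,"y":0,"z":0,"yaw":0,"fingers":0},
  {"x":0,"y":0,"z":0,"yaw":0,"fingers":0},
])

```text
time_s: 35.4
tcp_pos: [0.464, -0.196, 0.0272]
eef_rot: [0.0, 0.994, 0.107, 0.0]
contact_force: [-0.4, 1.6, 8.3]
gripper_width: 0.0004
grip_force: 4.5
```

jog_arm([
  {"x":0,"y":0,"z":0.02,"yaw":0,"fingers":0},
  {"x":0,"y":0,"z":0.02,"yaw":0,"fingers":0},
  {"x":0,"y":0,"z":0.02,"yaw":0,"fingers":0},
  {"x":0,"y":0,"z":0,"yaw":0,"fingers":0},
  {"x":0,"y":0,"z":0,"yaw":0,"fingers":0},
  {"x":0,"y":0,"z":0,"yaw":0,"fingers":0},
  {"x":0,"y":0,"z":0,"yaw":0,"fingers":0},
  {"x":0,"y":0,"z":0,"yaw":0,"fingers":0},
  {"x":0,"y":0,"z":0,"yaw":0,"fingers":0},
  {"x":0,"y":0,"z":0,"yaw":0,"fingers":0},
])

```text
time_s: 36.4
tcp_pos: [0.464, -0.196, 0.0268]
eef_rot: [0.0, 0.994, 0.107, 0.0]
contact_force: [-2.4, 2.1, 11.8]
gripper_width: 0.0007
grip_force: 5.8
```

```bash
python3 - <<'E'
from h import *
np.set_printoptions(precision=2,suppress=True)
for i in range(3):
    p=grab_frame("scene"); s=sense(); print(np.array(s["contact_force"]),s["grip_force"])
save(p,"held.png",(180,80,330,270),3)
E
```

```text
[-2.4   2.25 11.  ] 5.825803715824804
[-1.98  1.64 11.57] 5.825903413515334
[-2.11  1.71 11.02] 5.825828205743164
```

View pics/held.png

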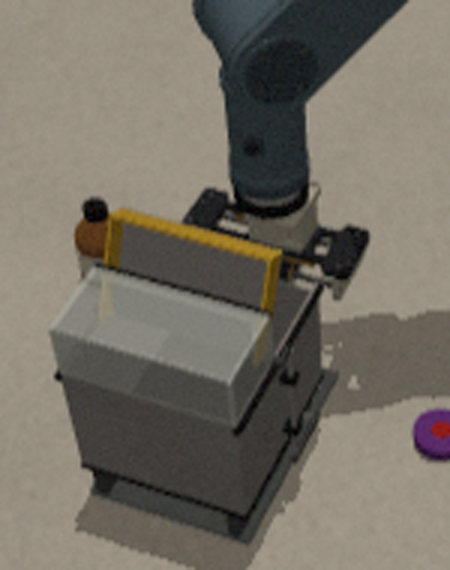

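The tray is up (190,255) and empty, with the pedal held at about 11.5 N. The dish has gone in, so I'll ease the pedal back up at 10 mm/s.

jog_arm([
  {"x":0,"y":0,"z":-0.05,"yaw":0,"fingers":0},
  {"x":0,"y":0,"z":-0.1,"yaw":0,"fingers":0},
  {"x":0,"y":0,"z":-0.1,"yaw":0,"fingers":0},
  {"x":0,"y":0,"z":-0.1,"yaw":0,"fingers":0},
  {"x":0,"y":0,"z":-0.1,"yaw":0,"fingers":0},
  {"x":0,"y":0,"z":-0.1,"yaw":0,"fingers":0},
  {"x":0,"y":0,"z":-0.1,"yaw":0,"fingers":0},
  {"x":0,"y":0,"z":-0.1,"yaw":0,"fingers":0},
  {"x":0,"y":0,"z":-0.1,"yaw":0,"fingers":0},
  {"x":0,"y":0,"z":-0.1,"yaw":0,"fingers":0},
])

```text
time_s: 37.55
tcp_pos: [0.464, -0.1961, 0.0356]
eef_rot: [0.0, 0.994, 0.107, 0.0]
contact_force: [1.1, 1.0, 1.8]
gripper_width: 0.0005
grip_force: 1.0
```

jog_arm([
  {"x":0,"y":0,"z":-0.1,"yaw":0,"fingers":0},
  {"x":0,"y":0,"z":-0.1,"yaw":0,"fingers":0},
  {"x":0,"y":0,"z":-0.1,"yaw":0,"fingers":0},
  {"x":0,"y":0,"z":-0.1,"yaw":0,"fingers":0},
  {"x":0,"y":0,"z":-0.1,"yaw":0,"fingers":0},
  {"x":0,"y":0,"z":-0.1,"yaw":0,"fingers":0},
  {"x":0,"y":0,"z":-0.1,"yaw":0,"fingers":0},
  {"x":0,"y":0,"z":-0.1,"yaw":0,"fingers":0},
  {"x":0,"y":0,"z":-0.1,"yaw":0,"fingers":0},
  {"x":0,"y":0,"z":-0.1,"yaw":0,"fingers":0},
])

```text
time_s: 38.55
tcp_pos: [0.464, -0.196, 0.0456]
eef_rot: [0.0, 0.994, 0.107, 0.0]
contact_force: [3.2, 0.5, 1.7]
gripper_width: -0.0001
grip_force: 1.2
```

jog_arm([
  {"x":0,"y":0,"z":-0.1,"yaw":0,"fingers":0},
  {"x":0,"y":0,"z":-0.1,"yaw":0,"fingers":0},
  {"x":0,"y":0,"z":-0.1,"yaw":0,"fingers":0},
  {"x":0,"y":0,"z":-0.1,"yaw":0,"fingers":0},
  {"x":0,"y":0,"z":-0.1,"yaw":0,"fingers":0},
  {"x":0,"y":0,"z":-0.1,"yaw":0,"fingers":0},
  {"x":0,"y":0,"z":-0.1,"yaw":0,"fingers":0},
  {"x":0,"y":0,"z":-0.1,"yaw":0,"fingers":0},
  {"x":0,"y":0,"z":-0.1,"yaw":0,"fingers":0},
  {"x":0,"y":0,"z":-0.1,"yaw":0,"fingers":0},
])

```text
time_s: 39.55
tcp_pos: [0.4639, -0.1959, 0.0555]
eef_rot: [-0.0, 0.994, 0.107, 0.0]
contact_force: [1.9, 0.5, 1.8]
gripper_width: 0.0004
grip_force: 1.3
```

jog_arm([
  {"x":0,"y":0,"z":-0.1,"yaw":0,"fingers":0},
  {"x":0,"y":0,"z":-0.1,"yaw":0,"fingers":0},
  {"x":0,"y":0,"z":-0.1,"yaw":0,"fingers":0},
  {"x":0,"y":0,"z":-0.1,"yaw":0,"fingers":0},
  {"x":0,"y":0,"z":-0.1,"yaw":0,"fingers":0},
  {"x":0,"y":0,"z":-0.1,"yaw":0,"fingers":0},
  {"x":0,"y":0,"z":-0.1,"yaw":0,"fingers":0},
  {"x":0,"y":0,"z":-0.1,"yaw":0,"fingers":0},
  {"x":0,"y":0,"z":-0.1,"yaw":0,"fingers":0},
  {"x":0,"y":0,"z":-0.1,"yaw":0,"fingers":0},
])

```text
time_s: 40.55
tcp_pos: [0.4638, -0.196, 0.0655]
eef_rot: [-0.0, 0.994, 0.107, -0.0]
contact_force: [-0.2, 0.1, 0.3]
gripper_width: 0.0006
grip_force: 0.0
```

jog_arm([
  {"x":0,"y":0,"z":-0.1,"yaw":0,"fingers":0},
  {"x":0,"y":0,"z":-0.2,"yaw":0,"fingers":0},
  {"x":0,"y":0,"z":-0.4,"yaw":0,"fingers":0},
  {"x":0,"y":0,"z":-0.8,"yaw":0,"fingers":0},
  {"x":0,"y":0,"z":-1,"yaw":0,"fingers":0},
  {"x":0,"y":0,"z":-1,"yaw":0,"fingers":0},
  {"x":0,"y":0,"z":-1,"yaw":0,"fingers":0},
  {"x":0,"y":0,"z":-0.5,"yaw":0,"fingers":0},
  {"x":0,"y":0,"z":0,"yaw":0,"fingers":0},
  {"x":0,"y":0,"z":0,"yaw":0,"fingers":0},
])

```text
time_s: 41.55
tcp_pos: [0.4638, -0.1959, 0.1155]
eef_rot: [0.0, 0.994, 0.107, 0.0]
contact_force: [-1.0, -0.1, 0.1]
gripper_width: 0.0007
grip_force: 0.0
```

```bash
python3 - <<'E'
from h import *
p=grab_frame("scene"); a=cv2.imread("pics/scene0.png")[:,:,::-1]
for im in (a,p["frame"]):
    hsv=cv2.cvtColor(np.ascontiguousarray(im),cv2.COLOR_RGB2HSV)
    m=(hsv[...,0]>18)&(hsv[...,0]<32)&(hsv[...,1]>130); m[:140]=0;m[200:]=0;m[:,:215]=0;m[:,300:]=0
    q=np.argwhere(m); print(len(q),q.min(0),q.max(0),q.mean(0))
print(hand_in())
E
```

```text
473 [155 222] [193 282] [167.20084567 256.3192389 ]
499 [140 222] [193 284] [165.61322645 257.34669339]
the job is handed in; nothing more can be done
None
```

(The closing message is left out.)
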